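# Put the reading glass away in the desk chest

## Task

Put the reading glass away in the small wooden chest on the desk: pull the chest's wide drawer right out to its stop, lay the glass flat and lengthwise in the empty roomy compartment without dropping it, then push the drawer fully home without slamming it. Leave the narrow drawer shut and the card case, ink bottle and blotter where they are.

Things in the scene. Friction and masses are not known exactly. Their poses are not given: they have to be found in the camera images.
- chest: Fixed low chest of dark wood, 362 mm wide, 242 deep, 96 high, with two drawers side by side. Origin: on the desk under the middle of its front face; x points from front to back, y to the left seen from the front, z up. A black book (30 mm high) and a matchbox (16 mm high) lie on its top, 80 mm or more behind the front face.
- wide_drawer (a joint): Travel of the wide drawer (left one seen from the front, front board 204 mm wide, its top edge 83 mm above the desk) in m: 0 fully home, 0.208 out on its stop. It slides along the chest's -x against about 1.5 N of friction plus 6 N per m/s and stays where it is left; starts 0 to 25 mm ajar. Only on its stop is the whole inside clear of the chest.
- wide_drawer_pull (a point): Centre of the wide drawer's pull, 60 mm above the desk, moving with it: a level brass bar 100 mm long (along the chest's y) and 10 mm thick, its axis 38 mm in front of the drawer's front face, 33 mm free behind it, on two posts each 40 mm from its middle. Axes as the chest's.
- bay (a point): Middle of the front edge of the floor of the bay (the wide drawer's empty left compartment), moving with it. The bay runs 194 mm back from it (x) and 54 mm to either side (y); floor 24 mm, outer walls' top 66 mm above the desk. To its right a divider 26 mm high, 6 thick, then a channel with a loose pen. Axes as the chest's. It lies 54 mm behind and 32 mm left of the pull's centre.
- narrow_drawer (a joint): Travel of the narrow drawer (the right one, front 114 mm wide, pull bar 71 mm long) in m: 0 shut. To be left shut.
- magnifier: Reading glass, loose, flat: lens in a brass ring and a black turned handle, 174 mm long along its y, 0.14 kg. Origin: mid-length, on its underside. Handle along y = +6 to -87 mm, up to 16 mm wide and high; grip it across (along x) some 20 mm from the origin. Ring 81 mm wide, 9 thick, y = +8 to +87 mm. Starts left or right of the drawers; either end may point forward in the bay.
- card_case: Slim silver card case, loose, 63 x 96 x 9 mm, lying flat on the desk, on the other side from the reading glass. Origin: centre of its underside. To be left alone.
- ink_bottle: Square dark ink bottle with a black cap, loose, 50 x 50 x 60 mm, at the left of the desk. Origin: centre of its underside. To be left alone.
- rocker_blotter: Wooden rocker blotter with a turned knob, loose, 64 x 108 x 72 mm, at the right of the desk. Origin: centre of its underside. To be left alone.

How it is judged (in metres and radians):
On the way, in this order (a step that is already met when the one before it is completed fails the run):
1. the wide drawer is pulled right out to its stop (within 8 mm) (value of joint wide_drawer above 0.2 m), for 0.2 s.
2. the reading glass lies flat and lengthwise in the bay of the open drawer (out by more than 150 mm), let go (x of magnifier in the frame of bay between 0.077 and 0.117 m and y of magnifier in the frame of bay between -0.03 and 0.03 m and z of magnifier in the frame of bay below 0.008 m and angle between magnifier's own z axis and vertical below 0.12 rad and angle between the y axis of magnifier and the x axis of bay, either way round below 0.3 rad and contact force between the fingers and magnifier below 0.2 N and value of joint wide_drawer above 0.15 m), for 0.3 s.
At the end, for the whole second after the job is handed in: The wide drawer is home and the narrow one shut (both within 4 mm); the reading glass is at rest, let go, flat on the floor of the bay (within 8 mm, 0.12 rad), lengthwise (within 0.3 rad, either end first), its middle within 20 mm lengthwise and 30 mm sideways of the bay's centre (value of joint each of wide_drawer, narrow_drawer below 0.004 m and x of magnifier in the frame of bay between 0.077 and 0.117 m and y of magnifier in the frame of bay between -0.03 and 0.03 m and z of magnifier in the frame of bay below 0.008 m and angle between magnifier's own z axis and vertical below 0.12 rad and angle between the y axis of magnifier and the x axis of bay, either way round below 0.3 rad and contact force between the fingers and magnifier below 0.2 N and linear speed of magnifier below 0.02 m/s); the robot touches nothing.
It fails at once if the reading glass is dropped (moves at more than 0.8 m/s while the fingers do not touch it, a fall of about 3 cm) (linear speed of magnifier above 0.8 m/s and contact force between the fingers and magnifier below 0.05 N).
It fails at once if the wide drawer is slammed (closes faster than 0.5 m/s) (velocity of joint wide_drawer below -0.5 m/s).
It fails at once if the narrow drawer is opened by more than 20 mm (value of joint narrow_drawer above 0.02 m).
It fails at once if the card case, the ink bottle or the blotter is shifted by more than 30 mm (distance of any of card_case, ink_bottle, rocker_blotter from where it was at the start of the episode above 0.03 m).
It also fails if it takes over 69 s, if anything falls off the work surface, if the arm or the gripper's body presses on something with over 40 N, if the wrist force passes 120 N, or if a joint passes its speed limit or range.

## Robot

A 6-joint arm with a two-finger parallel gripper is mounted at the origin on a cart in front of the work surface, level with it; the furniture and walls round the work are solid. World frame = base frame: x ahead of the robot, y to its left, z up, the work surface at z = 0. Lengths are in mm, angles in rad, forces in N, time in s.
With the tool pointing down it reaches from about 400 to 925 mm from the base axis. Payload 12.5 kg.
Tool frame: the origin (TCP) lies at the very end of the fingers, on their centre line; the grasp point (between the pads) lies 19 mm behind it (bot.grasp_offset is the distance from the TCP to the grasp point, in mm); z points along the fingers, y is the line along which they close (so a half turn about z gives the same grasp; the last joint's range is limited). The gripper opens to 95 mm and grips with 3 to 60 N. Pads are 20 mm wide; open, the fingers measure 119 mm over their backs; the gripper's body (75 mm by 180 mm) begins 59 mm behind the grasp point.
Start: joints at [1.099, 0.491, 1.559, -0, 1.092, -0.106], TCP at [223.545, 583.673, 214.661] pointing down, gripper open.
Joint ranges: [-3.1, 3.1], [-0.84, 2.19], [0.05, 2.79], [-1.13, 4.28], [0.06, 2.93], [-2.69, 2.69]. Speed limits (rad/s): [2.22, 2.22, 2.79, 3.14, 3.14, 3.14].

## Interface

Orientations are given as a unit quaternion [w, x, y, z].
In Python, from plant import bot gives the robot as it stands.
- The arm moves only by the shell command python3 -m inch 'ROWS' [OPENING] [FORCE]. ROWS is JSON, a list of rows, each an object of numbers: "tx", "ty", "tz": the shift along the tool's x, y, z in mm; "roll": the turn about the tool's z in rad. In form: [{"tx": .., "ty": .., "tz": .., "roll": ..}, ...]. A call has 1 to 10 rows; each row shifts and turns the commanded pose from where the row before left it, along the tool's axes as they then stand; what a row does not reach is not made up. A row lasts 1/8 s, in which the tool goes at most 62.5 mm and 10.7 degrees, less where a joint would pass 70% of its speed; a pose out of reach is approached as far as the arm can. A call with a gripper value outside its range is refused whole. OPENING is the opening, from -1 (shut) to 1 (fully open), set as the call begins (- or left out, the last holds). The fingers move at their own pace and stop on an object; FORCE is the grip in N (left out, the last holds). Time passes only in rows, so rows that do not move let the fingers close. It gives the time, the measured TCP pose, the force, the opening and the grip force at its end, in the units of the state.
- bot.get_obs(): the state, without advancing time (a new reading comes with each control period).
- bot.snapshot(name): name is "side" or "top"; returns (picture, depth): 384x512x3 uint8, blue, green, red; 384x512 float32, mm along the optical axis (not along the pixel's ray), 0 where there is no reading.
- bot.calibration(name): a dict with "fx", "fy", "cx", "cy" (pixels), "extrinsics" (4x4, takes a point from world to camera coordinates). Camera axes: x right, y down, z forward; pixel columns grow to the right and rows downward; lengths in mm; the calibration is good to about 2 mm. A picture is of the moment at which its call begins. calibration takes no time and is no camera call.
- bot.close_job(): hands the job in; it is judged then, once.
The state is a dict: "clock": time; "q": joint angles; "joint_velocities": joint speeds; "tau": joint torques, N m; "tool_pos": TCP position; "eef_rot": TCP orientation; "force": force on the tool from outside, world axes, zero at the start; "moment": the same for the moment, N m; "width": finger opening in mm; "grip_force": force on a finger pad.
Only numpy, scipy, OpenCV 4.12 (cv2) and the standard library are available. Lean on these libraries where they do the work, as an engineer would, in place of code of your own. Each camera call takes 0.05 s, during which the arm holds its last target. There are 200 camera calls.

## Working session

There is one attempt and no reset: what is moved stays moved. The work goes in short steps, Python scripts to look and compute and a shell command to move; the robot and the scene stay as the last step left them, time stands still between calls to the robot, and variables do not carry over. Pictures are saved under pics/ and viewed, at most 10 in all, crops included, and the job is handed in when it is done.

```bash
mkdir -p pics; ls
python3 - <<'E'
from plant import bot
import cv2,numpy as np
o=bot.get_obs();print({k:np.round(v,3) for k,v in o.items()})
for n in("top","side"):
    p,d=bot.snapshot(n);cv2.imwrite(f"pics/{n}0.png",p);np.save(f"pics/{n}0d.npy",d)
    c=bot.calibration(n);print(n,c)
E
```

```text
pics
{'clock': np.float64(0.0), 'q': array([ 1.099,  0.492,  1.559, -0.   ,  1.092, -0.106]), 'joint_velocities': array([ 0.001, -0.001, -0.001,  0.001,  0.   ,  0.   ]), 'tau': array([ 1.0000e-03, -6.1266e+01, -2.5817e+01,  6.9000e-02,  4.8000e-02,
       -0.0000e+00]), 'tool_pos': array([223.432, 583.443, 214.065]), 'eef_rot': array([-0.   ,  0.182,  0.983, -0.001]), 'force': array([0.955, 1.11 , 0.229]), 'moment': array([0.002, 0.002, 0.03 ]), 'grip_force': np.float64(0.0), 'width': np.float64(95.139)}
top {'fx': 414.73429013750257, 'fy': 414.73429013750257, 'cx': 252.6204646090944, 'cy': 188.4631130210509, 'extrinsics': array([[ 9.15045844e-03, -9.99932179e-01,  7.20457755e-03,
        -3.85333829e+01],
       [-9.81251215e-01, -1.03661523e-02, -1.92454141e-01,
         6.03461183e+02],
       [ 1.92515772e-01, -5.30845686e-03, -9.81279521e-01,
         1.25858450e+03],
       [ 0.00000000e+00,  0.00000000e+00,  0.00000000e+00,
         1.00000000e+00]])}
side {'fx': 484.4883639208748, 'fy': 484.4883639208748, 'cx': 262.775586893355, 'cy': 193.05081661516567, 'extrinsics': array([[ 8.42546091e-01, -5.38621958e-01,  1.57185044e-03,
        -5.20591299e+02],
       [-3.12758926e-01, -4.91608762e-01, -8.12713160e-01,
         2.33570075e+02],
       [ 4.38517889e-01,  6.84256686e-01, -5.82661865e-01,
         1.41379127e+03],
       [ 0.00000000e+00,  0.00000000e+00,  0.00000000e+00,
         1.00000000e+00]])}
```

View pics/top0.png

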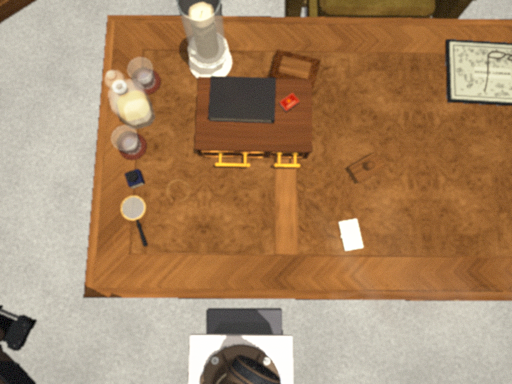

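View pics/side0.png

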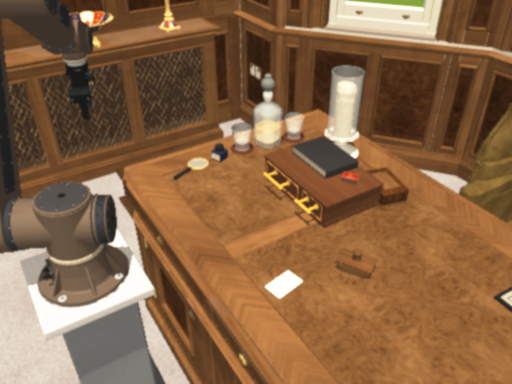

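The top view shows the chest at columns 195-312, rows 78-155. The wide pull is at (233,160), the narrow one at (287,160), and the glass has its ring at (133,208) and handle end at (146,244). The card case is at (351,235), the ink bottle at (135,178) and the blotter at (362,168).

```bash
cat > h.py <<'E'
from plant import bot
import cv2,numpy as np
def ray(n,uv,z):
    c=bot.calibration(n);E=c["extrinsics"];R,t=E[:3,:3],E[:3,3]
    uv=np.atleast_2d(uv).astype(float)
    d=np.c_[(uv[:,0]-c["cx"])/c["fx"],(uv[:,1]-c["cy"])/c["fy"],np.ones(len(uv))]@R
    o=-R.T@t
    return o+d*((z-o[2])/d[:,2])[:,None]
def blobs(mask,amin=8):
    n,l,s,c=cv2.connectedComponentsWithStats(mask.astype(np.uint8),connectivity=8)
    return [np.argwhere(l==i)[:,::-1] for i in range(1,n) if s[i,4]>=amin]
def axis(P):
    """centre and extreme points along main axis of min-area rect, in world mm"""
    r=cv2.minAreaRect(P[:,:2].astype(np.float32));return r
E
python3 - <<'E'
from h import *
for n,box in(("top",(90,140,320,260)),("side",(160,120,340,230))):
    p=cv2.imread(f"pics/{n}0.png");h=cv2.cvtColor(p,cv2.COLOR_BGR2HSV);d=np.load(f"pics/{n}0d.npy")
    x0,y0,x1,y1=box
    roi=np.zeros(h.shape[:2],bool);roi[y0:y1,x0:x1]=1
    y=(h[...,0]>18)&(h[...,0]<32)&(h[...,1]>140)&(h[...,2]>150)&roi
    for b in blobs(y):
        z=60 if n=='top' and b[:,0].mean()>200 or n=='side' and b[:,0].mean()>260 else 8
        P=ray(n,b,z);print(n,'yellow',len(b),b.min(0),b.max(0),b.mean(0).round(1),'w',P.mean(0).round(),cv2.minAreaRect(P[:,:2].astype(np.float32)))
    k=(h[...,2]<60)&roi
    for b in blobs(k,20):
        P=ray(n,b,8);print(n,'dark',len(b),b.min(0),b.max(0),'w',P.mean(0).round(),cv2.minAreaRect(P[:,:2].astype(np.float32)))
p=cv2.imread("pics/top0.png")
cv2.imwrite("pics/crop0.png",np.hstack([cv2.resize(p[140:260,100:200],None,fx=4,fy=4,interpolation=cv2.INTER_CUBIC),cv2.resize(p[110:230,190:290],None,fx=4,fy=4,interpolation=cv2.INTER_CUBIC)]))
E
```

```text
top yellow 154 [215 153] [249 166] [231.6 161.8] w [690.  36.  60.] ((697.8623046875, 34.49992370605469), (43.20970153808594, 109.129150390625), 0.628734290599823)
top yellow 130 [275 153] [299 167] [286.7 161.9] w [ 692. -141.   60.] ((698.1652221679688, -142.12384033203125), (46.543758392333984, 77.18892669677734), 0.6425169110298157)
top dark 105 [126 171] [138 181] w [651. 367.   8.] ((650.3369750976562, 366.1430969238281), (36.16424560546875, 36.12556838989258), 21.22258949279785)
top dark 47 [138 223] [146 244] w [460. 323.   8.] ((461.7378845214844, 323.64813232421875), (73.56704711914062, 7.038665294647217), 21.550315856933594)
side yellow 101 [264 171] [288 188] [275.1 179.9] w [689.  32.  60.] ((697.5813598632812, 33.98734664916992), (110.18124389648438, 46.67781448364258), 88.59527587890625)
side yellow 107 [295 198] [317 212] [304.9 204.8] w [ 691. -142.   60.] ((697.5476684570312, -139.18524169921875), (81.3702392578125, 47.00205993652344), 89.12562561035156)
side dark 38 [215 145] [223 150] w [669. 413.   8.] ((671.166259765625, 415.1779479980469), (40.5167236328125, 32.64521408081055), 57.5625114440918)
side dark 34 [221 151] [226 159] w [656. 350.   8.] ((657.4202270507812, 353.7810974121094), (60.90488815307617, 19.973981857299805), 60.9398193359375)
side dark 26 [175 169] [189 178] w [460. 322.   8.] ((459.5747375488281, 321.999267578125), (76.23750305175781, 8.255582809448242), 21.362815856933594)
side dark 60 [326 168] [339 176] w [947.  20.   8.] ((946.75, 20.560546875), (24.31812858581543, 76.15387725830078), 87.25240325927734)
```

View pics/crop0.png

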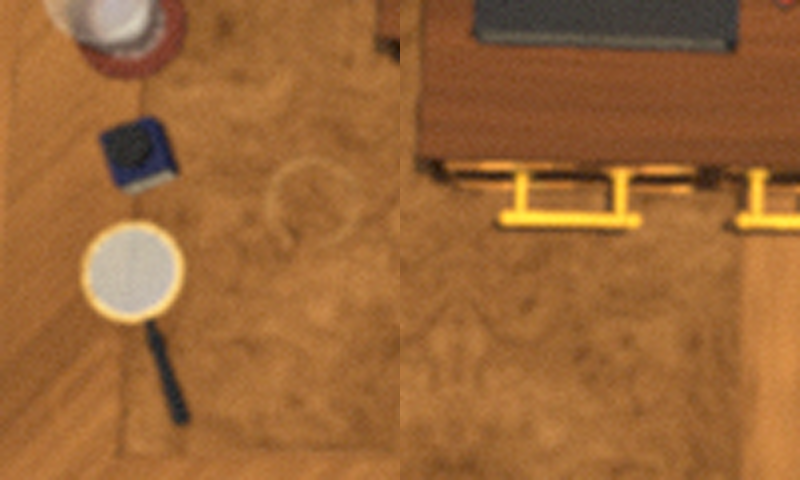

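The crop shows the wide bar from (215,164.5) to (250,164.5). The ring centre is at (133.2,208) and the handle tip at (145.2,245.5).

```bash
cat >> h.py <<'E'
def plan(x,y,z,head):
    """needed roll to tool-y heading (rad), then tx,ty,tz in the tool axes after the roll"""
    from scipy.spatial.transform import Rotation as Ro
    o=bot.get_obs();q=o["eef_rot"];R=Ro.from_quat([q[1],q[2],q[3],q[0]]).as_matrix()
    h=np.arctan2(R[1,1],R[0,1]);roll=(h-head+np.pi/2)%np.pi-np.pi/2
    R2=R@Ro.from_rotvec([0,0,roll]).as_matrix()
    print('clock',o["clock"].round(2),'tcp',o["tool_pos"].round(1),'head',h.round(3),'roll',roll.round(3),'txyz',(R2.T@(np.array([x,y,z])-o["tool_pos"])).round(1))
E
python3 - <<'E'
from h import *
p=cv2.imread("pics/top0.png");h=cv2.cvtColor(p,cv2.COLOR_BGR2HSV)
y=(h[...,0]>18)&(h[...,0]<32)&(h[...,1]>140)&(h[...,2]>150)
# bar line: yellow in rows 162..167, centroid per column
for c0,c1 in((214,251),(274,301)):
    cs=[];
    for c in range(c0,c1):
        r=np.flatnonzero(y[162:169,c])+162
        if len(r):cs.append((c,r.mean()))
    P=ray("top",cs,62);print(P[:,:2].mean(0),P[0],P[-1],np.polyfit(P[:,1],P[:,0],1))
m=ray("top",[(133.2,208)],4)[0];t=ray("top",[(145.2,245.5)],8)[0]
u=(m-t)[:2];L=np.hypot(*u);u/=L;print('mag',m,t,L,'dir',u,np.arctan2(u[1],u[0]),'origin',m[:2]-47.5*u,t[:2]+87*u,'grip',m[:2]-67.5*u)
ms=ray("side",[(198,164.5)],4);print(ms)
# chest front top edge left/right corners
print(ray("top",[(194.5,151),(311.5,152)],96))
plan(690,36,160,0)
E
```

```text
[682.11849631  34.22680599] [683.40620707  88.71167392  62.        ] [681.30223566 -20.25208282  62.        ] [1.35491382e-02 6.81654753e+02]
[ 681.91587506 -142.09093588] [ 682.21918462 -103.59962462   62.        ] [ 681.41346372 -180.58428091   62.        ] [2.05262022e-03 6.82207534e+02]
mag [545.25002253 357.46017685   4.        ] [423.65111342 310.07340185   8.        ] 130.50594293584047 dir [0.93174998 0.36310051] 0.3715933695167256 origin [500.9918987  340.21290242] [504.71336127 341.66314659] grip [482.35689919 332.95089213]
[[541.97654375 350.0975538    4.        ]]
[[ 714.34198118  151.04023634   96.        ]
 [ 715.21561751 -216.32913733   96.        ]]Traceback (most recent call last):
  File "<stdin>", line 16, in <module>
  File "h.py", line 21, in plan
    print('clock',o["clock"].round(2),'tcp',o["tool_pos"].round(1),'head',h.round(3),'roll',roll.round(3),'txyz',(R2.T@(np.array([x,y,z])-o["tool_pos"])).round(1))
                  ^^^^^^^^^^^^^^^^
AttributeError: 'float' object has no attribute 'round'
```

```bash
sed -i 's/o\["clock"\].round(2)/round(float(o["clock"]),2)/' h.py
python3 -m inch '[{"roll":0.172},{"roll":0.172},{"roll":0.172},{"roll":0.172},{"roll":0.172},{"roll":0.172},{"roll":0.173}]' -0.28 30
python3 -m inch '[{"ty":29,"tx":-34},{"ty":29,"tx":-34},{"ty":29,"tx":-34},{"ty":29,"tx":-34},{"ty":29,"tx":-34},{"ty":29,"tx":-34},{"ty":29,"tx":-34},{"ty":29,"tx":-34},{"ty":29,"tx":-34},{"ty":29,"tx":-34}]'
python3 -c "
from h import *
plan(682,34,150,0)"
```

```text
clock 0.1 tcp [223.4 583.5 214.1] head 1.205 roll 1.205 txyz [-549.4  458.6   64.4]invalid input at $[0]: expected keys tx, ty, tz, roll
invalid input at $[0]: expected keys tx, ty, tz, roll
```

All four keys are needed in each row.

```bash
python3 -m inch '[{"tx":0,"ty":0,"tz":0,"roll":0.172},{"tx":0,"ty":0,"tz":0,"roll":0.172},{"tx":0,"ty":0,"tz":0,"roll":0.172},{"tx":0,"ty":0,"tz":0,"roll":0.172},{"tx":0,"ty":0,"tz":0,"roll":0.172},{"tx":0,"ty":0,"tz":0,"roll":0.172},{"tx":0,"ty":0,"tz":0,"roll":0.173}]' -0.28 30
python3 -m inch '[{"tx":-34,"ty":29,"tz":0,"roll":0},{"tx":-34,"ty":29,"tz":0,"roll":0},{"tx":-34,"ty":29,"tz":0,"roll":0},{"tx":-34,"ty":29,"tz":0,"roll":0},{"tx":-34,"ty":29,"tz":0,"roll":0},{"tx":-34,"ty":29,"tz":0,"roll":0},{"tx":-34,"ty":29,"tz":0,"roll":0},{"tx":-34,"ty":29,"tz":0,"roll":0},{"tx":-34,"ty":29,"tz":0,"roll":0},{"tx":-34,"ty":29,"tz":0,"roll":0}]'
python3 -c "
from h import *
plan(682,34,150,0)"
```

```text
clock: 0.98
tool_pos: [223.5, 583.5, 214.3]
eef_rot: [0.0, 0.709, 0.705, -0.0]
force: [0.4, -0.1, -0.1]
width: 35.3
grip_force: 0.0
clock: 2.22
tool_pos: [514.3, 242.4, 214.4]
eef_rot: [-0.0, 0.707, 0.707, -0.0]
force: [-0.4, 0.2, -0.2]
width: 34.3
grip_force: 0.0
clock 2.23 tcp [514.3 242.4 214.4] head -0.0 roll -0.0 txyz [-208.4  167.8   64.4]
```

```bash
python3 -m inch '[{"tx":-35,"ty":28,"tz":0,"roll":0},{"tx":-35,"ty":28,"tz":0,"roll":0},{"tx":-35,"ty":28,"tz":0,"roll":0},{"tx":-35,"ty":28,"tz":0,"roll":0},{"tx":-35,"ty":28,"tz":0,"roll":0},{"tx":-33,"ty":28,"tz":0,"roll":0},{"tx":0,"ty":0,"tz":40,"roll":0},{"tx":0,"ty":0,"tz":40,"roll":0},{"tx":0,"ty":0,"tz":34,"roll":0},{"tx":0,"ty":0,"tz":0,"roll":0}]'
python3 - <<'E'
from h import *
plan(682,34,40,0)
p,d=bot.snapshot("side");q,e=bot.snapshot("top")
a=cv2.resize(p[90:240,200:350],(590,590),interpolation=cv2.INTER_CUBIC);cv2.imwrite("pics/s1.png",a)
E
```

```text
clock: 3.48
tool_pos: [680.2, 35.7, 98.0]
eef_rot: [-0.002, 0.707, 0.707, -0.002]
force: [-0.3, 0.6, 0.6]
width: 34.0
grip_force: 0.0
clock 3.48 tcp [680.2  35.7  98. ] head -0.0 roll -0.0 txyz [-1.7  2.1 58. ]
```

View pics/s1.png

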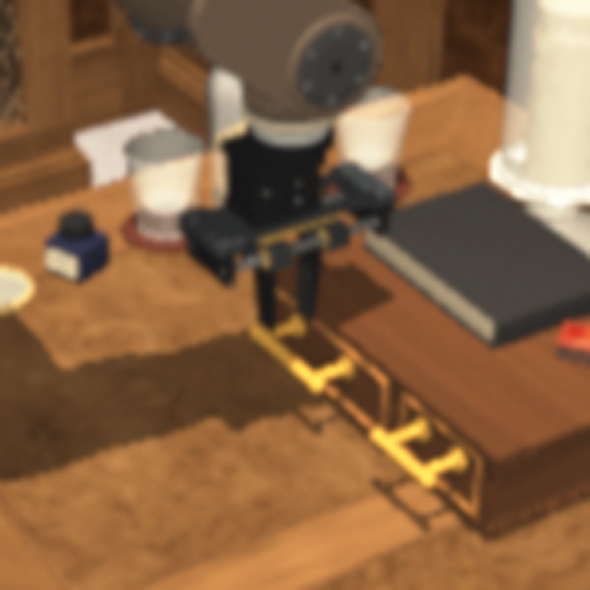

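The fingers at about (265,310) and (308,305) straddle the wide bar, which runs from (255,330) to (320,385). I'll lower and grip.

```bash
python3 -m inch '[{"tx":-1,"ty":2,"tz":0,"roll":0},{"tx":0,"ty":0,"tz":15,"roll":0},{"tx":0,"ty":0,"tz":15,"roll":0},{"tx":0,"ty":0,"tz":14,"roll":0},{"tx":0,"ty":0,"tz":14,"roll":0},{"tx":0,"ty":0,"tz":0,"roll":0}]'
python3 -m inch '[{"tx":0,"ty":0,"tz":0,"roll":0},{"tx":0,"ty":0,"tz":0,"roll":0},{"tx":0,"ty":0,"tz":0,"roll":0}]' -1 30
```

```text
clock: 4.32
tool_pos: [682.9, 34.7, 41.1]
eef_rot: [-0.001, 0.707, 0.707, -0.001]
force: [0.7, 1.2, 0.2]
width: 34.0
grip_force: 0.0
clock: 4.7
tool_pos: [682.7, 34.7, 43.0]
eef_rot: [-0.001, 0.707, 0.707, -0.001]
force: [-22.3, -0.4, 14.1]
width: 10.0
grip_force: 11.9
```

```bash
python3 -m inch '[{"tx":0,"ty":-10,"tz":0,"roll":0},{"tx":0,"ty":-20,"tz":0,"roll":0},{"tx":0,"ty":-25,"tz":0,"roll":0},{"tx":0,"ty":-25,"tz":0,"roll":0},{"tx":0,"ty":-25,"tz":0,"roll":0},{"tx":0,"ty":-25,"tz":0,"roll":0},{"tx":0,"ty":-25,"tz":0,"roll":0},{"tx":0,"ty":-20,"tz":0,"roll":0},{"tx":0,"ty":-10,"tz":0,"roll":0},{"tx":0,"ty":0,"tz":0,"roll":0}]'
```

```text
clock: 5.95
tool_pos: [497.0, 37.1, 43.0]
eef_rot: [-0.001, 0.707, 0.707, 0.001]
force: [-0.6, 26.7, 3.2]
width: 8.9
grip_force: 30.0
```

```bash
python3 -m inch '[{"tx":2,"ty":-5,"tz":0,"roll":0},{"tx":0.3,"ty":-5,"tz":0,"roll":0},{"tx":0,"ty":-5,"tz":0,"roll":0},{"tx":0,"ty":0,"tz":0,"roll":0}]'
python3 -m inch '[{"tx":0,"ty":-4,"tz":0,"roll":0},{"tx":0,"ty":-3,"tz":0,"roll":0},{"tx":0,"ty":0,"tz":0,"roll":0}]'
```

```text
clock: 6.45
tool_pos: [482.8, 37.5, 43.0]
eef_rot: [-0.0, 0.707, 0.707, 0.0]
force: [-0.8, 8.9, 4.6]
width: 9.2
grip_force: 30.0
clock: 6.82
tool_pos: [476.1, 37.6, 43.0]
eef_rot: [-0.0, 0.707, 0.707, 0.0]
force: [-0.2, 10.6, 4.3]
width: 9.5
grip_force: 30.0
```

```bash
python3 -m inch '[{"tx":0.5,"ty":-4,"tz":0,"roll":0},{"tx":0.5,"ty":-4,"tz":0,"roll":0},{"tx":0,"ty":0,"tz":0,"roll":0}]'
```

```text
clock: 7.2
tool_pos: [474.6, 37.7, 43.1]
eef_rot: [0.005, 0.707, 0.707, 0.005]
force: [26.5, 4.8, -21.2]
width: 9.2
grip_force: 30.0
```

```bash
python3 -m inch '[{"tx":0,"ty":0,"tz":0,"roll":0},{"tx":0,"ty":0,"tz":0,"roll":0},{"tx":0,"ty":3,"tz":0,"roll":0},{"tx":0,"ty":0,"tz":0,"roll":0}]'
python3 -m inch '[{"tx":0,"ty":0,"tz":0,"roll":0},{"tx":0,"ty":0,"tz":0,"roll":0},{"tx":0,"ty":0,"tz":0,"roll":0},{"tx":0,"ty":0,"tz":-15,"roll":0},{"tx":0,"ty":0,"tz":-30,"roll":0},{"tx":0,"ty":0,"tz":-40,"roll":0},{"tx":0,"ty":0,"tz":-40,"roll":0}]' -0.28
python3 -m inch '[{"tx":0,"ty":0,"tz":0,"roll":0.171},{"tx":0,"ty":0,"tz":0,"roll":0.171},{"tx":0,"ty":0,"tz":0,"roll":0.171},{"tx":0,"ty":0,"tz":0,"roll":0.171},{"tx":0,"ty":0,"tz":0,"roll":0.171},{"tx":0,"ty":0,"tz":0,"roll":0.171},{"tx":0,"ty":0,"tz":0,"roll":0.173},{"tx":0,"ty":0,"tz":0,"roll":0}]' 0.26
python3 - <<'E'
from h import *
plan(484,333,80,-1.199)
p,d=bot.snapshot("top")
cv2.imwrite("pics/t2.png",cv2.resize(p[130:260,110:270],None,fx=4,fy=4,interpolation=cv2.INTER_CUBIC))
E
```

```text
clock: 7.7
tool_pos: [474.6, 37.7, 43.1]
eef_rot: [0.003, 0.707, 0.707, 0.003]
force: [13.0, 2.4, -7.5]
width: 9.3
grip_force: 30.0
clock: 8.57
tool_pos: [471.0, 37.9, 168.8]
eef_rot: [-0.0, 0.707, 0.707, -0.0]
force: [1.1, 0.6, -0.4]
width: 34.4
grip_force: 0.0
clock: 9.57
tool_pos: [471.2, 38.0, 167.6]
eef_rot: [-0.0, 0.983, 0.185, -0.0]
force: [-0.8, 0.2, 0.3]
width: 59.7
grip_force: 0.0
clock 9.57 tcp [471.2  38.  167.6] head -1.198 roll 0.001 txyz [ 119.1 -270.2   87.6]
```

View pics/t2.png

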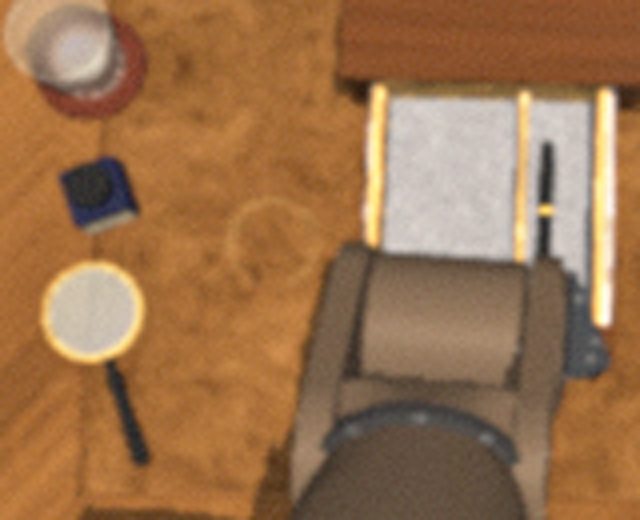

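The drawer is out. The bay floor spans crop columns 388-517, with the chest edge at about row 92 and the pen in the channel at (545,200). The glass hasn't moved: ring at (93,311), handle tip at (142,461).

```bash
python3 -m inch '[{"tx":15,"ty":-34,"tz":0,"roll":0},{"tx":15,"ty":-34,"tz":0,"roll":0},{"tx":15,"ty":-34,"tz":0,"roll":0},{"tx":15,"ty":-34,"tz":0,"roll":0},{"tx":15,"ty":-34,"tz":0,"roll":0},{"tx":15,"ty":-34,"tz":20,"roll":0},{"tx":15,"ty":-34,"tz":30,"roll":0},{"tx":14,"ty":-32,"tz":37,"roll":0},{"tx":0,"ty":0,"tz":0,"roll":0},{"tx":0,"ty":0,"tz":0,"roll":0}]'
python3 - <<'E'
from h import *
plan(484,333,4,-1.199)
P=ray("top",[(110+388/4,160),(110+517/4,160)],24);print('bay sides',P, P.mean(0))
print('side wall tops',ray("top",[(110+372/4,180)],66))
for n,(x0,y0,x1,y1) in(("side",(150,130,250,200)),("top",(100,190,180,260))):
    p,d=bot.snapshot(n);cv2.imwrite(f"pics/{n}3.png",cv2.resize(p[y0:y1,x0:x1],None,fx=5,fy=5,interpolation=cv2.INTER_CUBIC))
E
```

```text
clock: 10.88
tool_pos: [484.3, 332.4, 81.0]
eef_rot: [0.0, 0.983, 0.186, -0.0]
force: [-0.6, 0.2, 0.1]
width: 60.0
grip_force: 0.0
clock 10.88 tcp [484.3 332.4  81. ] head -1.197 roll 0.002 txyz [-0.1 -0.7 77. ]
bay sides [[704.85544599 118.80719878  24.        ]
 [706.0360897   12.29657947  24.        ]] [705.44576784  65.55188913  24.        ]
side wall tops [[628.05455303 124.91783577  66.        ]]
```

View pics/side3.png

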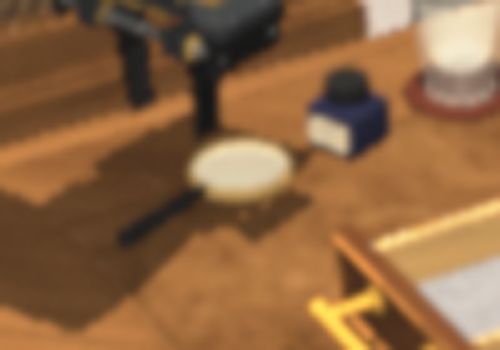

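The fingers straddle the neck of the glass. The ring centre is at crop (242,168), which agrees with the top view. I'll lower and grip.

```bash
python3 -m inch '[{"tx":0,"ty":0,"tz":25,"roll":0},{"tx":0,"ty":0,"tz":25,"roll":0},{"tx":0,"ty":0,"tz":16,"roll":0},{"tx":0,"ty":0,"tz":10,"roll":0},{"tx":0,"ty":0,"tz":0,"roll":0},{"tx":0,"ty":0,"tz":0,"roll":0}]'
python3 -m inch '[{"tx":0,"ty":0,"tz":0,"roll":0},{"tx":0,"ty":0,"tz":0,"roll":0},{"tx":0,"ty":0,"tz":0,"roll":0},{"tx":0,"ty":0,"tz":0,"roll":0}]' -1 25
```

```text
clock: 11.72
tool_pos: [484.7, 332.9, 5.3]
eef_rot: [-0.0, 0.983, 0.185, 0.0]
force: [0.8, -0.1, -0.6]
width: 60.1
grip_force: 0.0
clock: 12.22
tool_pos: [484.3, 332.8, 4.7]
eef_rot: [-0.0, 0.983, 0.185, 0.0]
force: [-0.3, 0.5, -0.8]
width: 25.2
grip_force: 0.0
```

```bash
python3 -m inch '[{"tx":0,"ty":0,"tz":0,"roll":0},{"tx":0,"ty":0,"tz":0,"roll":0},{"tx":0,"ty":0,"tz":0,"roll":0},{"tx":0,"ty":0,"tz":0,"roll":0}]' -1 25
python3 -m inch '[{"tx":0,"ty":0,"tz":-10,"roll":0},{"tx":0,"ty":0,"tz":-20,"roll":0},{"tx":0,"ty":0,"tz":-30,"roll":0},{"tx":0,"ty":0,"tz":-35,"roll":0},{"tx":0,"ty":0,"tz":-30,"roll":0},{"tx":0,"ty":0,"tz":0,"roll":0},{"tx":0,"ty":0,"tz":0,"roll":0}]'
python3 - <<'E'
from h import *
p,d=bot.snapshot("side");q,d=bot.snapshot("top")
cv2.imwrite("pics/g4.png",np.hstack([cv2.resize(p[80:200,140:240],None,fx=4,fy=4,interpolation=cv2.INTER_CUBIC),cv2.resize(q[150:270,90:190],None,fx=4,fy=4,interpolation=cv2.INTER_CUBIC)]))
E
```

```text
clock: 12.72
tool_pos: [484.4, 332.8, 4.6]
eef_rot: [-0.0, 0.983, 0.185, 0.0]
force: [0.1, 0.6, -0.0]
width: 13.8
grip_force: 24.9
clock: 13.6
tool_pos: [483.9, 332.6, 129.2]
eef_rot: [0.0, 0.983, 0.185, -0.0]
force: [-0.5, 0.2, -0.8]
width: 14.0
grip_force: 24.9
```

View pics/g4.png

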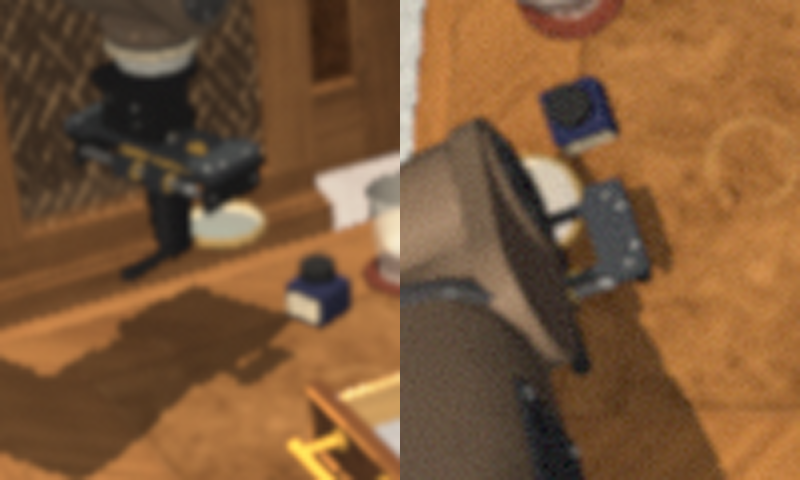

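The glass is held with the ring at crop (228,224), and it looks level.

Run:
```python
from h import *
P=ray("side",[(197,136)],130)[0];t=np.array([483.9,332.6]);v=P[:2]-t
print(P,np.hypot(*v),np.arctan2(v[1],v[0]))
P=ray("top",[(133.2,208)],6)[0];v=P[:2]-[484.4,332.8];print(P,np.hypot(*v),np.arctan2(v[1],v[0]))
# target TCP: origin at (626,67), grip ~20 behind
plan(606,67.3,129,-1.584)
```

```text
[546.97991423 347.05242384 130.        ] 64.71435802221268 0.22522572117644898
[544.96051375 356.89161068   6.        ] 65.17654125638892 0.3786174877505908
clock 13.7 tcp [483.8 332.5 128.6] head -1.199 roll 0.385 txyz [125.7 263.5  -0.4]
```

```bash
python3 -m inch '[{"tx":0,"ty":0,"tz":0,"roll":0.1},{"tx":0,"ty":0,"tz":0,"roll":0.1},{"tx":0,"ty":0,"tz":0,"roll":0.1},{"tx":0,"ty":0,"tz":0,"roll":0.085}]'
python3 -m inch '[{"tx":10,"ty":20,"tz":0,"roll":0},{"tx":15,"ty":30,"tz":0,"roll":0},{"tx":15,"ty":30,"tz":0,"roll":0},{"tx":15,"ty":30,"tz":0,"roll":0},{"tx":15,"ty":33,"tz":0,"roll":0},{"tx":15,"ty":33,"tz":0,"roll":0},{"tx":15,"ty":33,"tz":0,"roll":0},{"tx":15,"ty":30,"tz":0,"roll":0},{"tx":13,"ty":24.5,"tz":0,"roll":0},{"tx":0,"ty":0,"tz":0,"roll":0}]'
python3 - <<'E'
from h import *
plan(608.5,67.3,29,-1.584)
p,d=bot.snapshot("side");q,d=bot.snapshot("top")
cv2.imwrite("pics/g5.png",np.hstack([cv2.resize(p[90:210,200:300],None,fx=4,fy=4,interpolation=cv2.INTER_CUBIC),cv2.resize(q[110:230,180:280],None,fx=4,fy=4,interpolation=cv2.INTER_CUBIC)]))
E
```

```text
clock: 14.2
tool_pos: [484.0, 332.6, 128.5]
eef_rot: [0.0, 1.0, -0.008, -0.001]
force: [0.1, 0.4, -1.5]
width: 14.1
grip_force: 24.9
clock: 15.45
tool_pos: [609.1, 66.0, 128.4]
eef_rot: [0.0, 1.0, -0.008, -0.001]
force: [0.1, 0.9, -1.3]
width: 13.9
grip_force: 24.9
clock 15.45 tcp [609.1  66.  128.4] head -1.586 roll -0.002 txyz [-0.4 -1.3 99.4]
```

View pics/g5.png

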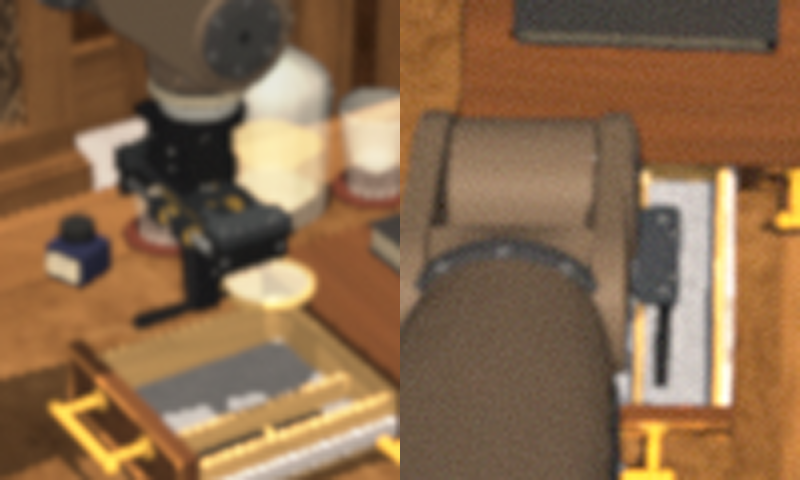

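The glass is above the bay: ring at crop (268,285), lengthwise, with the handle to the front. I'll lower it gently.

```bash
python3 -m inch '[{"tx":0,"ty":-1,"tz":15,"roll":0},{"tx":0,"ty":0,"tz":25,"roll":0},{"tx":0,"ty":0,"tz":25,"roll":0},{"tx":0,"ty":0,"tz":15,"roll":0},{"tx":0,"ty":0,"tz":8,"roll":0},{"tx":0,"ty":0,"tz":4,"roll":0},{"tx":0,"ty":0,"tz":0,"roll":0},{"tx":0,"ty":0,"tz":0,"roll":0}]'
python3 -m inch '[{"tx":0,"ty":0,"tz":2,"roll":0},{"tx":0,"ty":0,"tz":2,"roll":0},{"tx":0,"ty":0,"tz":2,"roll":0},{"tx":0,"ty":0,"tz":0,"roll":0},{"tx":0,"ty":0,"tz":0,"roll":0}]'
```

```text
clock: 16.55
tool_pos: [609.2, 68.6, 38.2]
eef_rot: [-0.0, 1.0, -0.007, 0.001]
force: [0.3, 0.4, -1.7]
width: 14.0
grip_force: 24.9
clock: 17.18
tool_pos: [608.9, 68.6, 31.6]
eef_rot: [-0.0, 1.0, -0.007, 0.0]
force: [-0.2, 0.2, -0.7]
width: 13.7
grip_force: 24.9
```

```bash
python3 -m inch '[{"tx":0,"ty":0,"tz":1,"roll":0},{"tx":0,"ty":0,"tz":1,"roll":0},{"tx":0,"ty":0,"tz":0.7,"roll":0},{"tx":0,"ty":0,"tz":0,"roll":0},{"tx":0,"ty":0,"tz":0,"roll":0}]'
```

```text
clock: 17.8
tool_pos: [608.9, 68.6, 29.0]
eef_rot: [-0.0, 1.0, -0.007, 0.0]
force: [-0.6, 0.1, -1.1]
width: 13.8
grip_force: 24.9
```

Within about a millimetre of the floor. I'll open a little, let it settle, rise and look.

```bash
python3 -m inch '[{"tx":0,"ty":0,"tz":0.4,"roll":0},{"tx":0,"ty":0,"tz":0,"roll":0}]'
python3 -m inch '[{"tx":0,"ty":0,"tz":0,"roll":0},{"tx":0,"ty":0,"tz":0,"roll":0},{"tx":0,"ty":0,"tz":0,"roll":0},{"tx":0,"ty":0,"tz":0,"roll":0},{"tx":0,"ty":0,"tz":0,"roll":0}]' -0.2
python3 -m inch '[{"tx":0,"ty":0,"tz":-10,"roll":0},{"tx":0,"ty":0,"tz":-20,"roll":0},{"tx":0,"ty":0,"tz":-35,"roll":0},{"tx":0,"ty":0,"tz":-40,"roll":0},{"tx":0,"ty":0,"tz":-30,"roll":0},{"tx":0,"ty":0,"tz":0,"roll":0}]'
python3 -m inch '[{"tx":0,"ty":0,"tz":0,"roll":-0.18},{"tx":0,"ty":0,"tz":0,"roll":-0.18},{"tx":0,"ty":0,"tz":0,"roll":-0.18},{"tx":0,"ty":0,"tz":0,"roll":-0.18},{"tx":0,"ty":0,"tz":0,"roll":-0.18},{"tx":0,"ty":0,"tz":0,"roll":-0.18},{"tx":0,"ty":0,"tz":0,"roll":-0.18},{"tx":0,"ty":0,"tz":0,"roll":-0.18},{"tx":0,"ty":0,"tz":0,"roll":-0.131},{"tx":0,"ty":0,"tz":0,"roll":0}]' -0.28
python3 -m inch '[{"tx":-10,"ty":-34,"tz":0,"roll":0},{"tx":-10,"ty":-34,"tz":0,"roll":0},{"tx":-10,"ty":-34,"tz":0,"roll":0},{"tx":-1,"ty":-33,"tz":0,"roll":0},{"tx":0,"ty":0,"tz":0,"roll":0}]'
python3 - <<'E'
from h import *
plan(475,37.5,42,-0.013)
p,d=bot.snapshot("side");q,d=bot.snapshot("top")
cv2.imwrite("pics/g6.png",np.hstack([cv2.resize(p[110:230,200:300],None,fx=4,fy=4,interpolation=cv2.INTER_CUBIC),cv2.resize(q[130:250,180:280],None,fx=4,fy=4,interpolation=cv2.INTER_CUBIC)]))
E
```

```text
clock: 18.05
tool_pos: [608.9, 68.6, 28.6]
eef_rot: [-0.0, 1.0, -0.007, 0.0]
force: [-0.4, 0.1, 0.6]
width: 13.3
grip_force: 24.9
clock: 18.68
tool_pos: [608.9, 68.6, 28.5]
eef_rot: [-0.0, 1.0, -0.007, 0.0]
force: [-0.8, 0.1, -0.0]
width: 38.0
grip_force: 0.0
clock: 19.42
tool_pos: [609.7, 68.6, 166.5]
eef_rot: [-0.0, 1.0, -0.007, 0.002]
force: [-0.3, -0.3, -0.6]
width: 38.4
grip_force: 0.0
clock: 20.68
tool_pos: [608.5, 68.6, 162.8]
eef_rot: [-0.0, 0.712, 0.702, -0.0]
force: [0.2, -0.0, -1.1]
width: 34.1
grip_force: 0.0
clock: 21.3
tool_pos: [471.7, 39.3, 163.5]
eef_rot: [-0.0, 0.713, 0.701, -0.0]
force: [0.1, 0.8, 0.2]
width: 34.3
grip_force: 0.0
clock 21.3 tcp [471.7  39.3 163.5] head -0.016 roll -0.003 txyz [ -1.8   3.4 121.5]
```

View pics/g6.png

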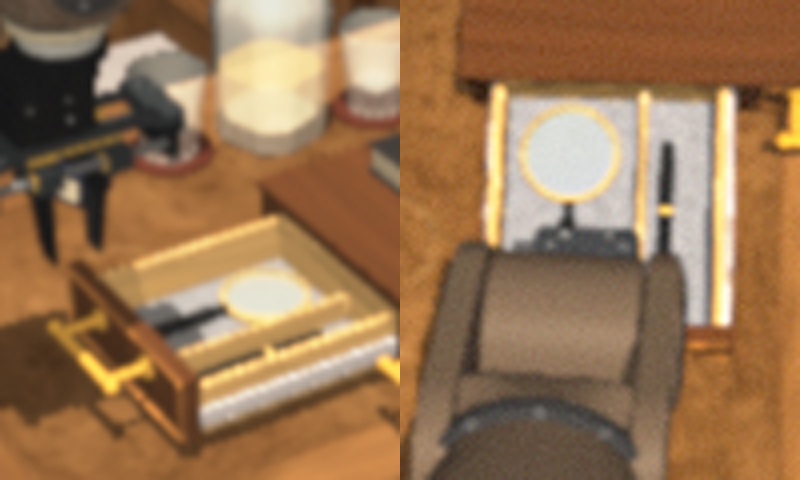

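The glass lies flat in the bay with the ring at crop (570,153). I'll check its position against the bay.

```bash
python3 - <<'E'
from h import *
P=ray("top",[(222.5,168.25)],30)[0][:2]
y=-0.013;ex=np.array([np.cos(y),np.sin(y)]);ey=np.array([-ex[1],ex[0]])
bay=np.array([474.8,37.6])+54*ex+32*ey
print(P,'ring in bay',(P-bay)@ex,(P-bay)@ey,'want 144.5,0')
E
python3 -m inch '[{"tx":-2,"ty":3,"tz":20,"roll":0},{"tx":0,"ty":0,"tz":30,"roll":0},{"tx":0,"ty":0,"tz":30,"roll":0},{"tx":0,"ty":0,"tz":20,"roll":0},{"tx":0,"ty":0,"tz":11,"roll":0},{"tx":0,"ty":0,"tz":10,"roll":0},{"tx":0,"ty":0,"tz":0,"roll":0}]'
python3 -m inch '[{"tx":0,"ty":0,"tz":0,"roll":0},{"tx":0,"ty":0,"tz":0,"roll":0},{"tx":0,"ty":0,"tz":0,"roll":0}]' -1 20
```

```text
[675.89992406  66.56447098] ring in bay 146.70640383828362 -0.42375110850881004 want 144.5,0
clock: 22.28
tool_pos: [476.5, 37.3, 42.2]
eef_rot: [-0.0, 0.712, 0.702, -0.0]
force: [-0.0, 0.7, -0.1]
width: 34.3
grip_force: 0.0
clock: 22.65
tool_pos: [476.3, 37.3, 42.9]
eef_rot: [0.0, 0.712, 0.702, 0.0]
force: [3.0, -0.5, 0.9]
width: 10.0
grip_force: 9.8
```

```bash
python3 -m inch '[{"tx":0,"ty":5,"tz":0,"roll":0},{"tx":0,"ty":10,"tz":0,"roll":0},{"tx":0,"ty":15,"tz":0,"roll":0},{"tx":0,"ty":18,"tz":0,"roll":0},{"tx":0,"ty":20,"tz":0,"roll":0},{"tx":0,"ty":20,"tz":0,"roll":0},{"tx":0,"ty":20,"tz":0,"roll":0},{"tx":0,"ty":20,"tz":0,"roll":0},{"tx":0,"ty":18,"tz":0,"roll":0},{"tx":0,"ty":16,"tz":0,"roll":0}]'
python3 -m inch '[{"tx":0,"ty":14,"tz":0,"roll":0},{"tx":0,"ty":10,"tz":0,"roll":0},{"tx":0,"ty":7,"tz":0,"roll":0},{"tx":0,"ty":5,"tz":0,"roll":0},{"tx":0,"ty":3,"tz":0,"roll":0},{"tx":0,"ty":0,"tz":0,"roll":0},{"tx":0,"ty":0,"tz":0,"roll":0}]'
```

```text
clock: 23.9
tool_pos: [639.6, 35.0, 42.9]
eef_rot: [0.0, 0.712, 0.702, 0.0]
force: [-1.4, -2.3, 6.4]
width: 9.4
grip_force: 20.0
clock: 24.78
tool_pos: [678.1, 34.4, 42.9]
eef_rot: [0.001, 0.712, 0.702, 0.0]
force: [0.8, -3.0, 5.4]
width: 9.6
grip_force: 20.0
```

```bash
python3 -m inch '[{"tx":0,"ty":2,"tz":0,"roll":0},{"tx":0,"ty":2,"tz":0,"roll":0},{"tx":0,"ty":2,"tz":0,"roll":0},{"tx":0,"ty":2,"tz":0,"roll":0},{"tx":0,"ty":0,"tz":0,"roll":0}]'
python3 -m inch '[{"tx":0,"ty":2,"tz":0,"roll":0},{"tx":0,"ty":0,"tz":0,"roll":0},{"tx":0,"ty":0,"tz":0,"roll":0}]'
```

```text
clock: 25.4
tool_pos: [682.6, 34.4, 42.8]
eef_rot: [-0.002, 0.712, 0.703, -0.002]
force: [-15.2, -4.5, 15.1]
width: 9.2
grip_force: 20.0
clock: 25.78
tool_pos: [682.6, 34.4, 42.7]
eef_rot: [-0.004, 0.712, 0.703, -0.004]
force: [-25.8, -4.7, 20.2]
width: 9.6
grip_force: 20.0
```

It's against the home stop: the force rises with no motion. I'll release and clear away.

```bash
python3 -m inch '[{"tx":0,"ty":-2,"tz":0,"roll":0},{"tx":0,"ty":0,"tz":0,"roll":0}]'
python3 -m inch '[{"tx":0,"ty":0,"tz":0,"roll":0},{"tx":0,"ty":0,"tz":0,"roll":0},{"tx":0,"ty":0,"tz":0,"roll":0},{"tx":0,"ty":0,"tz":-8,"roll":0},{"tx":0,"ty":0,"tz":-15,"roll":0},{"tx":0,"ty":0,"tz":-30,"roll":0},{"tx":0,"ty":0,"tz":-40,"roll":0},{"tx":0,"ty":0,"tz":-40,"roll":0},{"tx":0,"ty":0,"tz":0,"roll":0}]' -0.28
python3 -m inch '[{"tx":10,"ty":-40,"tz":-10,"roll":0},{"tx":20,"ty":-40,"tz":-10,"roll":0},{"tx":40,"ty":-20,"tz":0,"roll":0},{"tx":45,"ty":0,"tz":0,"roll":0},{"tx":45,"ty":0,"tz":0,"roll":0},{"tx":45,"ty":0,"tz":0,"roll":0},{"tx":45,"ty":0,"tz":0,"roll":0},{"tx":0,"ty":0,"tz":0,"roll":0},{"tx":0,"ty":0,"tz":0,"roll":0}]'
python3 - <<'E'
from h import *
q,d=bot.snapshot("top");h=cv2.cvtColor(q,cv2.COLOR_BGR2HSV)
y=(h[...,0]>18)&(h[...,0]<32)&(h[...,1]>140)&(h[...,2]>150)
for c0,c1 in((214,251),(274,301)):
    cs=[(c,(np.flatnonzero(y[162:169,c])+162).mean()) for c in range(c0,c1) if y[162:169,c].any()]
    P=ray("top",cs,62);print(P[:,:2].mean(0))
cv2.imwrite("pics/t7.png",cv2.resize(q[100:260,100:380],None,fx=2.8,fy=2.8,interpolation=cv2.INTER_CUBIC))
E
```

```text
clock: 26.02
tool_pos: [682.5, 34.4, 42.7]
eef_rot: [-0.002, 0.712, 0.703, -0.002]
force: [-14.3, -3.2, 14.4]
width: 9.0
grip_force: 20.0
clock: 27.15
tool_pos: [686.8, 34.6, 180.3]
eef_rot: [0.003, 0.712, 0.703, 0.002]
force: [0.2, -0.3, -0.1]
width: 34.3
grip_force: 0.0
clock: 28.28
tool_pos: [588.4, 285.5, 195.3]
eef_rot: [-0.0, 0.712, 0.703, -0.0]
force: [0.4, -0.5, 0.0]
width: 34.2
grip_force: 0.0
[684.24237835  34.26794106]
[ 681.9157622  -142.09121174]
```

View pics/t7.png

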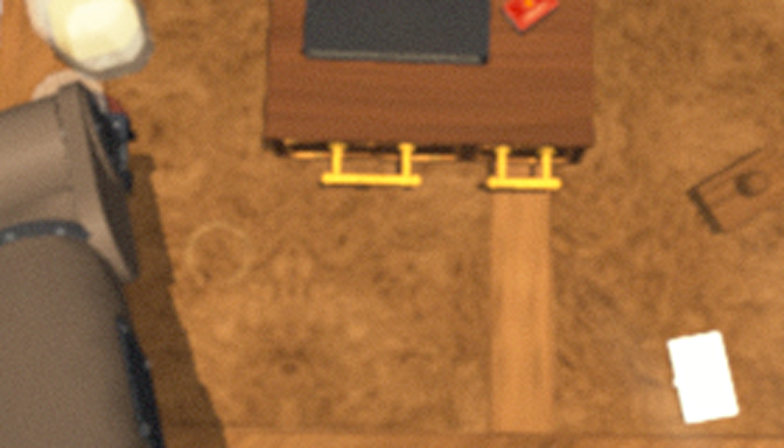

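The wide bar is 2.3 mm ahead of the narrow one. The chest's 0.013 rad yaw over 176 mm accounts for exactly that, so both drawers are home. The case at (702,377) and the blotter at (740,190) look undisturbed, and the arm is clear.

```bash
python3 -c "
from plant import bot
print(bot.close_job())"
```

```text
the job is handed in; nothing more can be done
None
```

The reading glass is in the wide drawer's empty bay, lying flat and lengthwise; the drawer is pushed home with the narrow one still shut, and the job is handed in at about 28 s, though no verdict was returned.

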